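Clear a fixture plate and hold it out at the marker

TASK

First clear the plate: put the two long hex nuts in the rectangular tray and the round boss in the round dish. Then slide the plate straight out along its steel rest, without lifting it off, until its outer end is right under the tip of the marker stand's pointer. It will be past its balance point there, so keep hold of it: finish while still holding the plate level on the rest, and leave the other tools where they lie.

Things in the scene. Friction and masses are not known exactly. Their poses are not given: they have to be found in the camera images.
- rest: Fixed rest: a length of bare steel box section, 100 (x) by 240 (y) by 60 mm high. Origin at the centre of its underside. Its long axis is its y; the plate slides out over its -y end. Yaw varies.
- rest_edge (a point): Middle of the top edge at the rest's -y end (rest y = -120 mm, 60 mm above the bench): the edge the plate overhangs and would tip over. Axes as the rest.
- plate: Loose aluminium plate lying on the rest, 80 (x) by 300 (y) by 8 mm thick, about 0.57 kg (varies by 20 %), origin at the centre of its underside. Its y runs along its length and nearly along the rest's y. An upright lug stands on it near its +y (inner) end.
- plate_end (a point): Middle of the plate's outer (-y) end, on its top face (plate x = 0, y = -150 mm). Axes as the plate. The balance point lies 161 mm in from this end; at the mark 185 to 215 mm overhang the rest, so the plate tips unless its inner end is held down (up to about 6 N).
- lug_top (a point): Middle of the top of the lug (plate x = 0, y = +130 mm, 53 mm above the plate's underside). Axes as the plate. The lug is a flat upright block, 40 (x) by 10 (y) mm, rising 45 mm above the plate's top face; it can be gripped from above across its 10 mm.
- marker: Fixed marker stand on the bench beyond the rest's -y end, on the +x side: a round magnetic base 56 mm across, a 10 mm post and at 125 mm height a thin arm to its own -x that ends in a pointer turned straight down. Origin at the centre of the base's underside; axes parallel to the rest's.
- mark (a point): Tip of the pointer, 115 mm to the marker's -x, 85 mm above the bench, thus 17 mm above the plate's top face; it lies on the rest's centre line (rest x = 0). Axes as the rest.
- hexnut0: Long steel hex nut (hexagonal bar with a bore), 24 mm across flats, 48 mm long, lying on the plate on a flat, 24 mm high, 0.11 kg. Origin at its centre (12 mm above the plate), its length along its y.
- hexnut1: The second long hex nut, same as hexnut0.
- boss: Round steel boss (a short solid disc with a small tapped hole in its top face) lying flat on the plate: 44 mm across, 18 mm high, 0.21 kg. Origin at the centre of its underside.
- tray: Fixed rectangular magnetic tray for the nuts, open top, 110 (x) by 130 (y) by 25 mm high outside, walls and floor 3 mm. Origin at the centre of its underside.
- dish: Fixed round magnetic dish for the boss, open top, 130 mm outside diameter, 25 mm high, wall and floor 3 mm. Origin at the centre of its underside. Tray and dish may swap places.
- tape: Bystander: roll of tape lying flat, 100 mm across, 30 mm high; origin at the centre of its underside.
- offcut: Bystander: flat steel offcut, 30 by 130 (y) by 8 mm; origin at the centre of its underside.
- hammer: Bystander: hammer lying on the bench, about 280 mm long.
- can: Bystander: upright grey spray can, 66 mm across, 170 mm high; origin at the centre of its underside.
- disc: Bystander: abrasive disc lying flat, 115 mm across, 6 mm thick; origin at the centre of its underside.
- file: Bystander: flat hand file with a wooden handle lying on the bench, 250 mm long.
- brush: Bystander: brush lying on the bench, about 210 mm long.

How it is judged:
By the outcome, as a careful person would: the job done as asked, in the order asked, and still so for the second after the job is handed in, while the arm keeps its last pose, push and grip.
It also fails if it takes over 72 s, if anything falls off the work surface, if the arm or the gripper's body presses on something with over 40 N, if the wrist force passes 120 N, or if a joint passes its speed limit or range.

ROBOT

A 6-joint arm with a two-finger parallel gripper is mounted at the origin on the work surface. World frame = base frame: x ahead of the robot, y to its left, z up, the work surface at z = 0. Lengths are in m, angles in degrees, forces in N, time in s.
With the tool pointing down it reaches from about 0.4 to 0.825 m from the base axis. Payload 7 kg.
Tool frame: the origin (TCP) lies midway between the tips of the shut fingers; the grasp point (between the pads) lies 19 mm behind it (robot.grasp_offset is the distance from the TCP to the grasp point, in m); x points along the fingers, y is the direction in which the jaws open and shut, and the axes are right-handed (so a half turn about x gives the same grasp; the last joint's range is limited). The gripper opens to 88 mm and grips with 3 to 60 N. Pads are 19 mm wide; open, the fingers measure 130 mm over their backs; the gripper's body (78 mm by 193 mm) begins 47 mm behind the grasp point.
Start: joints at [-57.175, 20.546, 0.682, 0, -70.136, -16.507], TCP at [0.19, -0.648, 0.202] pointing down, gripper open.
Joint ranges: [-176.03, 176.03], [-82.01, 121.73], [-58.28, 71.71], [-173.87, 95.51], [-174.79, -0.11], [-173.66, 173.66]. Speed limits (degrees/s): [136.94, 136.94, 172.46, 180, 180, 180].

INTERFACE

Orientations are given as a 3x3 rotation matrix whose columns are the frame's x, y, z axes.
In Python, from cell import robot, vision gives the robot as it stands. The module is installed in compiled form; this text tells all that it offers.
- The arm moves only by the tool play_rows, never from a script. Its argument "series" is a list that holds one entry, the list of rows, each a list of 4 numbers: the shift along the tool's x, y, z in units of 0.06 m (1.0 is 0.06 m), then the turn about the tool's x in units of 8 degrees (1.0 is 8 degrees). A call has 1 to 10 rows; each row shifts and turns the commanded pose from where the row before left it, along the tool's axes as they then stand; what a row does not reach is not made up. A row lasts 1/8 s, in which the tool goes at most 62.5 mm and 10.7 degrees, less where a joint would pass 70% of its speed; a pose out of reach is approached as far as the arm can. A call with a number of a shift or a turn outside -1 to 1 is refused whole. A call with a gripper value outside its range is refused whole. "grip" is the closure, from -1 (fully open) to 1 (shut), set as the call begins (left out, the last holds). The fingers move at their own pace and stop on an object; "squeeze" is the grip in N (left out, the last holds). Time passes only in rows, so rows that do not move let the fingers close. It gives the time, the measured TCP pose, the force and the opening at its end, in the units of the state.
- robot.state(): the state, without advancing time (a new reading comes with each control period).
- vision.capture(name): name is "scene" or "top"; returns the picture (480x640x3 uint8, red, green, blue); there is no depth.
- vision.get_calibration(name): a dict with "mtx" (3x3 intrinsics, pixels), "k1" (the pictures are not rectified: a ray, as slopes to the right and down, at radius r is drawn at 1 + k1 r^2 times it, then the intrinsics apply), "eye" and "attitude" of the camera in the world. Camera axes: x right, y down, z forward; pixel columns grow to the right and rows downward; lengths in m; the calibration is good to about 2 mm. A picture is of the moment at which its call begins. get_calibration takes no time and is no camera call.
- robot.sign_off(): hands the job in, once; it reports no verdict.
The state is a dict: "t": time; "q": joint angles; "qvel": joint speeds; "joint_efforts": joint torques, N m; "eef_pos": TCP position; "eef_rot": TCP orientation; "wrist_force": force on the tool from outside, world axes, zero at the start; "ft_torque": the same for the moment, N m; "opening": finger opening in m.
Only numpy, scipy, OpenCV 4.12 (cv2) and the standard library are available. Lean on these libraries where they do the work, as an engineer would, in place of code of your own. Each camera call takes 0.05 s, during which the arm holds its last target. There are 200 camera calls.

## Working session

There is one attempt and no reset: what is moved stays moved. The work goes in short steps, Python scripts to look and compute and a tool call to move; the robot and the scene stay as the last step left them, time stands still between calls to the robot, and variables do not carry over. Pictures are saved under pics/ and viewed, about 8 in all and at most 12, crops included, and the job is handed in when it is done.

Besides the shell and the picture viewer there is one more tool, called by a JSON object that holds its "api" and its "payload". play_rows: Moves the arm, as the interface text tells. Shifts and turns lie within -1 to 1; 1 stands for 0.06 m of shift or 8 degrees of turn. Its arguments: {"type":"object","properties":{"series":{"type":"array","items":{"type":"array","items":{"type":"array","items":{"type":"number"}}}},"grip":{"type":"number"},"squeeze":{"type":"number"}},"required":["series"]}

```bash
mkdir -p pics; cat > h.py <<'E'
import numpy as np, cv2
from cell import robot, vision
def cap(n,f):
    im=vision.capture(n); cv2.imwrite('pics/'+f,cv2.cvtColor(im,cv2.COLOR_RGB2BGR)); return im
def ray(n,u,v):
    c=vision.get_calibration(n); K=np.array(c['mtx']); R=np.array(c['attitude']); e=np.array(c['eye'])
    d=np.array([(u-K[0,2])/K[0,0],(v-K[1,2])/K[1,1]]); s=d.copy()
    for _ in range(20): s=d/(1+c['k1']*(s@s))
    return e,R@np.array([s[0],s[1],1])
def pt(n,u,v,z):
    e,d=ray(n,u,v); return e+d*(z-e[2])/d[2]
def px(n,p):
    c=vision.get_calibration(n); K=np.array(c['mtx']); R=np.array(c['attitude'])
    q=R.T@(np.array(p)-np.array(c['eye'])); s=q[:2]/q[2]; s=s*(1+c['k1']*(s@s))
    return np.array([K[0,0]*s[0]+K[0,2],K[1,1]*s[1]+K[1,2]])
E
python3 - <<'E'
from h import *
for n in('scene','top'):
    cap(n,n+'0.png'); c=vision.get_calibration(n); print(n,c)
s=robot.state(); print(s['t'],np.round(s['eef_rot'],3),s['eef_pos'],s['opening'],s['wrist_force'], robot.grasp_offset)
E
```

```text
scene {'mtx': array([[436.48788788,   0.        , 320.82305102],
       [  0.        , 436.48788788, 241.02808926],
       [  0.        ,   0.        ,   1.        ]]), 'k1': 0.00889369292164495, 'eye': array([ 1.56501062, -0.37673385,  0.77913461]), 'attitude': array([[ 0.36209704,  0.52192752, -0.77231949],
       [ 0.93181798, -0.22446692,  0.28518388],
       [-0.02451486, -0.82292543, -0.56762025]])}
top {'mtx': array([[494.41144171,   0.        , 321.70919914],
       [  0.        , 494.41144171, 234.88162845],
       [  0.        ,   0.        ,   1.        ]]), 'k1': -0.022447481283223526, 'eye': array([ 0.42769011, -0.03229922,  1.18138111]), 'attitude': array([[-0.00895182, -0.98815351,  0.15320741],
       [-0.99962508,  0.01280788,  0.02420045],
       [-0.02587602, -0.15293333, -0.98789768]])}
0.1 [[-0.001 -0.281  0.96 ]
 [ 0.001  0.96   0.281]
 [-1.     0.001 -0.   ]] [ 0.18948518 -0.64736523  0.2009326 ] 0.08719746133849428 [ 0.23311907  0.94215264 -0.36501306] 0.0188
```

View pics/top0.png

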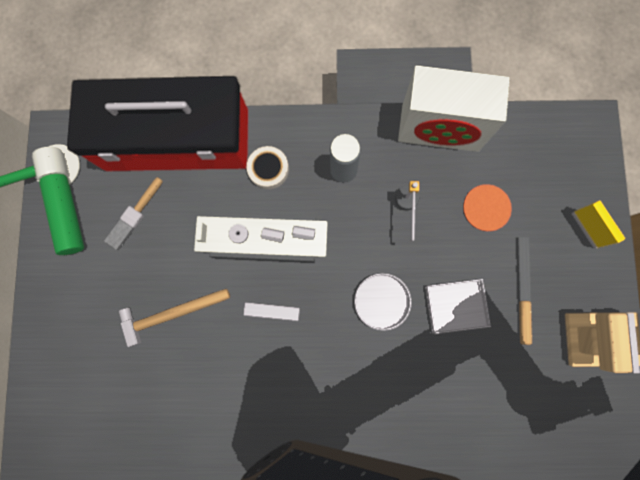

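View pics/scene0.png

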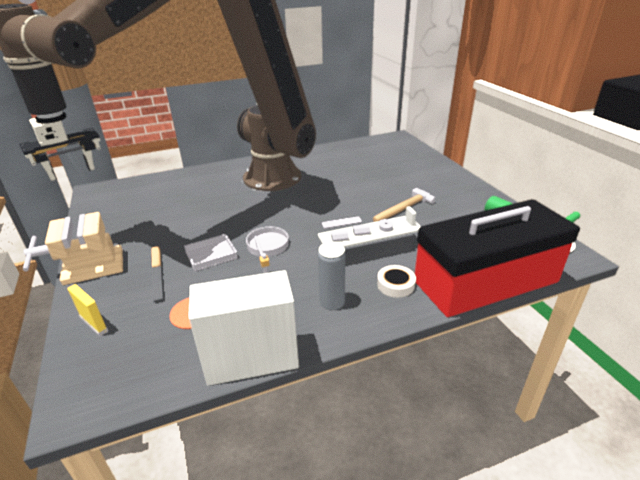

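The top view shows the lug at (205,232), boss (238,233), nuts at (272,235) and (303,232), pointer around (413,238), dish (382,302) and tray (458,306). I'll enlarge that area.

```bash
python3 - <<'E'
from h import *
im=cv2.imread('pics/top0.png')
a=cv2.resize(im[205:270,185:335],None,fx=5.2,fy=5.2,interpolation=cv2.INTER_CUBIC)
b=cv2.resize(im[170:340,345:500],None,fx=3,fy=3,interpolation=cv2.INTER_CUBIC)
cv2.imwrite('pics/ca.png',a); cv2.imwrite('pics/cb.png',b)
E
```

```text
(no output)
```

View pics/ca.png

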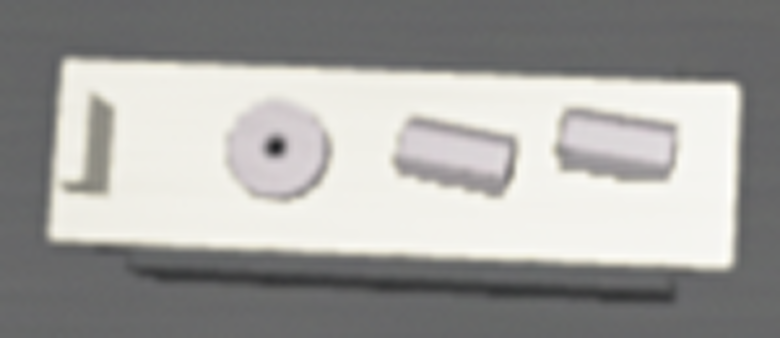

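View pics/cb.png

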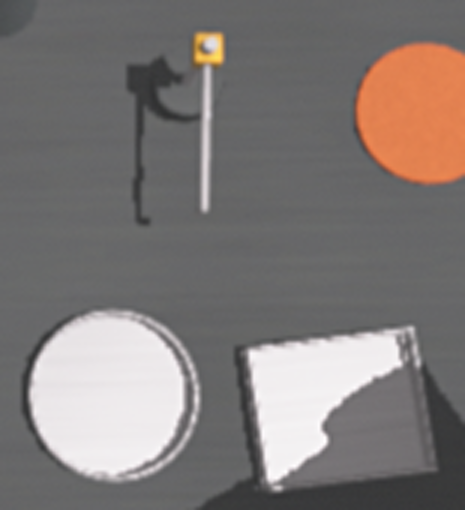

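Crop offsets: plate corners, boss hole, nuts, arm tip (205,212), dish centre (112,395) and tray corners are all readable. I'll convert them to positions.

```bash
python3 - <<'E'
from h import *
A=lambda u,v,z: pt('top',185+(u-2.1)/5.2,205+(v-2.1)/5.2,z)
B=lambda u,v,z: pt('top',345+(u-1)/3,170+(v-1)/3,z)
r=lambda *p:print(*[np.round(x,4) for x in p])
c=[A(65,60,.068),A(740,82,.068),A(733,268,.068),A(48,240,.068)]; r(*c)
d=(c[0]+c[3]-c[1]-c[2]); print('plate yaw(y axis dir)',np.degrees(np.arctan2(d[1],d[0]))); r(sum(c)/4,(c[1]+c[2])/2)
print('len',np.linalg.norm(d)/2, np.linalg.norm(c[0]-c[3]),np.linalg.norm(c[1]-c[2]))
print('boss'); r(A(275,147,.086))
for nm,a,b,m in(('nutL',(413,118),(515,138),(455,157)),('nutR',(566,107),(676,126),(617,145))):
    p,q=A(*a,.092),A(*b,.092); m=A(*m,.083); r(m); w=p-q; print(nm,np.degrees(np.arctan2(w[1],w[0])),np.linalg.norm(w))
print('arm tip,post'); r(B(205,212,.125),B(209,45,.125))
print('dish'); r(B(112,395,.025))
t=[B(238,348,.025),B(413,326,.025),B(437,470,.025),B(265,490,.025)]; print('tray'); r(*t,sum(t)/4)
print('lugtop',); r(A(85,140,.113))
# rest lower edge: bench corners
r(A(130,265,.06),A(675,298,.0))
E
```

```text
[0.6479 0.2827 0.068 ] [ 0.6338 -0.0172  0.068 ] [ 0.5516 -0.0133  0.068 ] [0.5674 0.2879 0.068 ]
plate yaw(y axis dir) 87.14434980691289
[0.6002 0.135  0.068 ] [ 0.5927 -0.0153  0.068 ]
len 0.3009339440317872 0.08068317302771977 0.08236904016237422
boss
[0.6046 0.1845 0.086 ]
[0.5997 0.1065 0.083 ]
nutL 78.07290536618173 0.0451170995749349
[0.604  0.0362 0.083 ]
nutR 79.32332250598365 0.04820989690150015
arm tip,post
[ 0.5771 -0.2027  0.125 ] [ 0.7001 -0.2102  0.125 ]
dish
[ 0.4496 -0.1421  0.025 ]
tray
[ 0.4847 -0.2404  0.025 ] [ 0.5001 -0.3761  0.025 ] [ 0.3902 -0.3882  0.025 ] [ 0.3765 -0.2567  0.025 ] [ 0.4379 -0.3154  0.025 ]
lugtop
[0.6043 0.2604 0.113 ]
[0.5569 0.2532 0.06  ] [0.5455 0.0148 0.    ]
```

```bash
python3 - <<'E'
from h import *
im=cv2.imread('pics/scene0.png')
b=cv2.resize(im[195:275,180:430],None,fx=3.2,fy=3.2,interpolation=cv2.INTER_CUBIC)
cv2.imwrite('pics/cc.png',b)
E
```

```text
(no output)
```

View pics/cc.png

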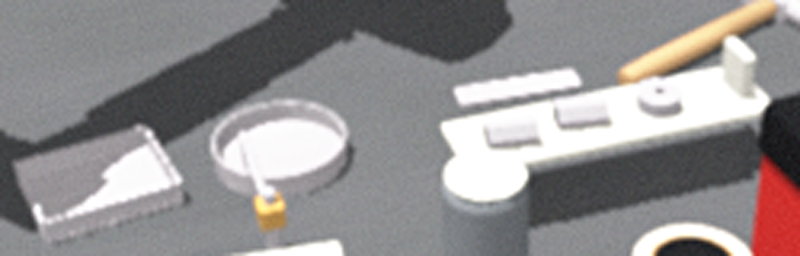

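{"api": "play_rows", "payload": {"series": [[[0,0,0,-0.97],[0,0,0,-0.97],[0,0,0,-0.97],[0,0,0,-0.97],[0,0,0,-0.97],[0,0,0,-0.97],[0,0,0,-0.97],[0,0,0,-0.97],[0,-0.25,0.8,0]]], "grip": -0.3, "squeeze": 40}}

```text
t: 1.23
eef_pos: [0.213, -0.6045, 0.2001]
eef_rot: [[-0.001, -0.979, 0.202], [0.001, 0.202, 0.979], [-1.0, 0.002, 0.001]]
wrist_force: [1.3, 0.4, -0.4]
opening: 0.0569
```

```bash
cat >> h.py <<'E'
def go(x,y,z,yaw=None,quiet=0):
    s=robot.state(); R=np.array(s['eef_rot']); p=np.array(s['eef_pos'])
    d=R.T@(np.array([x,y,z])-p)/.06; cy=np.degrees(np.arctan2(R[1,1],R[0,1]))
    print('t',round(s['t'],2),'pos',np.round(p,4),'jaw',round(cy,2),'open',round(s['opening'],4),'F',np.round(s['wrist_force'],1),'tilt',np.round(R[:2,0],4),'q',np.round(s['q'],0))
    print('shift units',np.round(d,2), 'turn units',None if yaw is None else round(((cy-yaw+90)%180-90)/8,2))
E
python3 -c "
from h import *
go(.604,.036,.2,168.5)
print(pt('top',345,147,.17))"
```

```text
t 1.23 pos [ 0.213  -0.6045  0.2001] jaw 168.35 open 0.0569 F [ 1.3  0.4 -0.4] tilt [-0.0014  0.0014] q [-53.  17.  -4.   0. -69.  42.]
shift units [ 1.000e-02 -4.230e+00  1.177e+01] turn units -0.02
[ 0.77315036 -0.05879958  0.17      ]
```

{"api": "play_rows", "payload": {"series": [[[0,-0.32,0.9,0],[0,-0.32,0.9,0],[0,-0.32,0.9,0],[0,-0.32,0.9,0],[0,-0.32,0.9,0],[0,-0.32,0.9,0],[0,-0.32,0.9,0],[0,-0.32,0.9,0],[0,-0.32,0.9,0],[0,-0.32,0.9,0]]]}}

```text
t: 2.48
eef_pos: [0.5112, -0.1116, 0.2018]
eef_rot: [[0.0, -0.98, 0.201], [0.0, 0.201, 0.98], [-1.0, -0.0, 0.0]]
wrist_force: [1.0, -0.2, -0.1]
opening: 0.0567
```

{"api": "play_rows", "payload": {"series": [[[0,-0.32,0.9,0],[0,-0.32,0.9,0],[0,-0.39,0.97,0],[0,0,0,0]]]}}

```text
t: 2.98
eef_pos: [0.6059, 0.04, 0.2003]
eef_rot: [[-0.001, -0.98, 0.198], [-0.0, 0.198, 0.98], [-1.0, 0.001, -0.001]]
wrist_force: [-0.7, -0.9, -1.0]
opening: 0.0572
```

```bash
python3 - <<'E'
from h import *
im=cap('scene','s1.png'); go(.604,.036,.062,168.5)
cv2.imwrite('pics/s1c.png',cv2.resize(cv2.cvtColor(im,cv2.COLOR_RGB2BGR)[170:270,300:440],None,fx=5.5,fy=5.5,interpolation=cv2.INTER_CUBIC))
E
```

```text
t 3.02 pos [0.6047 0.0384 0.2004] jaw 168.53 open 0.0566 F [-0.7  0.4 -1.1] tilt [-0.002  -0.0005] q [ 22.  14.  -8.  -0. -67. -34.]
shift units [ 2.31 -0.   -0.04] turn units 0.0
```

View pics/s1c.png

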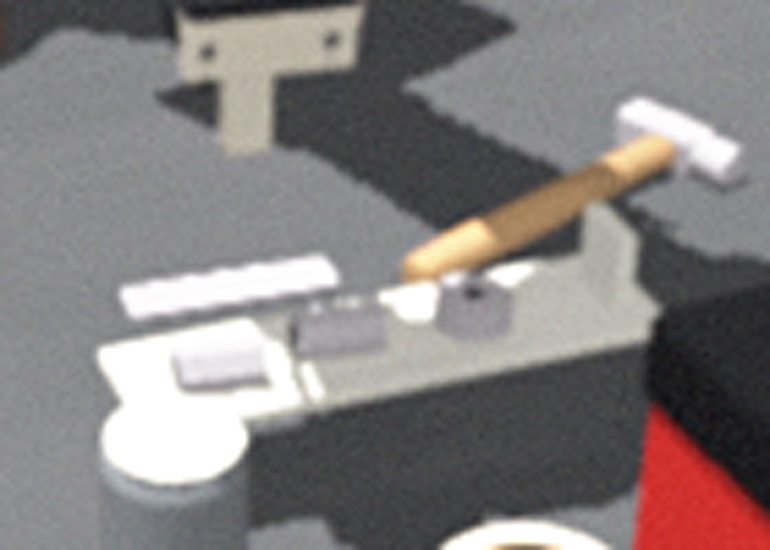

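{"api": "play_rows", "payload": {"series": [[[0.6,0,-0.03,0],[0.6,0,0,0],[0.5,0,0,0],[0.3,0,0,0],[0.14,0,0,0],[0,0,0,0]]]}}

```text
t: 3.78
eef_pos: [0.6038, 0.0344, 0.0733]
eef_rot: [[-0.001, -0.979, 0.202], [-0.0, 0.202, 0.979], [-1.0, 0.001, -0.0]]
wrist_force: [-0.8, 0.5, 0.5]
opening: 0.0572
```

{"api": "play_rows", "payload": {"series": [[[0,0,0,0],[0,0,0,0],[0,0,0,0],[0,0,0,0],[0,0,0,0],[0,0,0,0]]], "grip": 1}}

```text
t: 4.53
eef_pos: [0.6041, 0.035, 0.0733]
eef_rot: [[-0.0, -0.98, 0.201], [-0.0, 0.201, 0.98], [-1.0, 0.0, -0.0]]
wrist_force: [0.5, -0.9, -0.5]
opening: 0.0029
```

{"api": "play_rows", "payload": {"series": [[[-0.3,0,0,0],[-0.7,0,0,0],[-0.8,0,0,0],[-0.3,0,0,0],[0,0,0,0]]]}}

```text
t: 5.15
eef_pos: [0.605, 0.0352, 0.2011]
eef_rot: [[0.003, -0.98, 0.201], [0.001, 0.201, 0.98], [-1.0, -0.003, 0.002]]
wrist_force: [-0.3, -0.6, -0.6]
opening: 0.0005
```

```bash
python3 -c "
from h import *
go(.43,-.285,.2,173)"
```

```text
t 5.15 pos [0.605  0.0352 0.2011] jaw 168.4 open 0.0005 F [-0.3 -0.6 -0.6] tilt [0.0032 0.0011] q [ 22.  14.  -9.   0. -67. -33.]
shift units [ 0.    1.78 -5.81] turn units -0.57
```

```bash
python3 - <<'E'
from h import *
im=cap('scene','s2.png'); cap('top','t2.png')
cv2.imwrite('pics/s2c.png',cv2.resize(cv2.cvtColor(im,cv2.COLOR_RGB2BGR)[130:270,300:440],None,fx=4.2,fy=4.2,interpolation=cv2.INTER_CUBIC))
E
```

```text
(no output)
```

View pics/s2c.png

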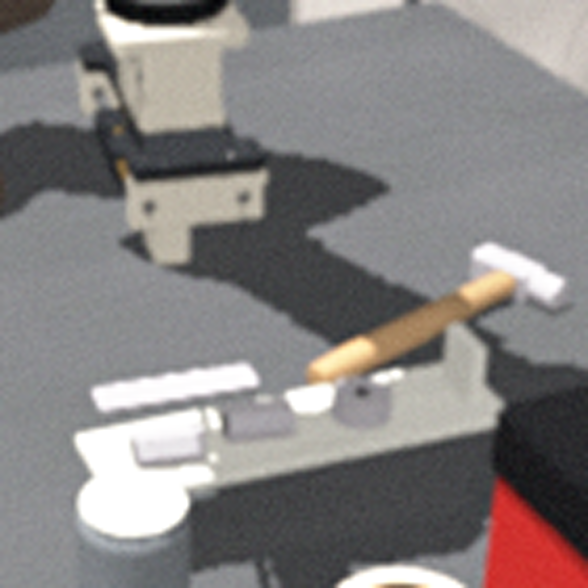

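```bash
python3 - <<'E'
from h import *
print(px('scene',[.605,.0352,.2011]),px('scene',[.605,.0352,.073]),px('scene',[.604,.036,.083]),px('scene',[.5997,.1065,.083]),px('scene',[.5927,-.0153,.068]))
a=cv2.imread('pics/t2.png'); b=cv2.imread('pics/top0.png')
f=lambda i:cv2.resize(i[190:275,185:335],None,fx=3.5,fy=3.5,interpolation=cv2.INTER_CUBIC)
cv2.imwrite('pics/t2c.png',np.vstack([f(b),f(a)]))
E
```

```text
[339.35828815 197.69085985] [339.37504108 236.72270973] [339.49226048 233.60062392] [361.05005006 227.56668724] [321.57032236 239.84986289]
```

View pics/t2c.png

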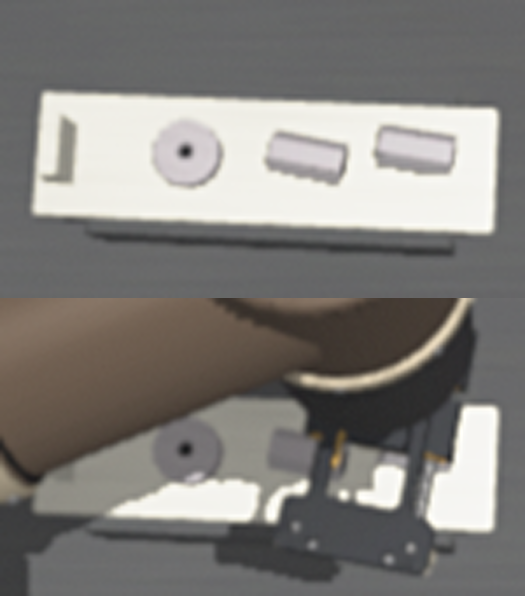

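```bash
python3 - <<'E'
from h import *
for (u,v,x) in((340.5,192.4,.626),(340.5,192.4,.605),(345,198.2,.605+.028+.021),(345,198.2,.605+.028)):
    e,d=ray('scene',u,v); print(x,e+d*(x-e[0])/d[0])
E
```

```text
0.626 [0.626      0.02947438 0.22890635]
0.605 [0.605      0.0385588  0.21660106]
0.654 [0.654      0.0301045  0.22554457]
0.633 [0.633      0.03948266 0.21278359]
```

The nut did not move, and the visible fingertips sit about 15–19 mm above the reported TCP. I'll go down again in guarded steps, watching the force.

{"api": "play_rows", "payload": {"series": [[[0.6,0,0,0],[0.7,0,0,0],[0.5,0,0,0],[0.25,0,0,0],[0.1,0,0,0],[0,0,0,0]]], "grip": -0.3}}

```text
t: 6.0
eef_pos: [0.6044, 0.035, 0.0706]
eef_rot: [[0.0, -0.98, 0.201], [-0.0, 0.201, 0.98], [-1.0, -0.0, -0.0]]
wrist_force: [0.2, 0.0, 0.8]
opening: 0.0536
```

{"api": "play_rows", "payload": {"series": [[[0.05,0,0,0],[0,0,0,0],[0,0,0,0]]]}}

```text
t: 6.38
eef_pos: [0.6043, 0.035, 0.0679]
eef_rot: [[0.001, -0.98, 0.201], [0.0, 0.201, 0.98], [-1.0, -0.001, 0.0]]
wrist_force: [0.4, 0.5, 0.1]
opening: 0.0568
```

{"api": "play_rows", "payload": {"series": [[[0.05,0,0,0],[0,0,0,0],[0,0,0,0]]]}}

```text
t: 6.75
eef_pos: [0.6041, 0.035, 0.0643]
eef_rot: [[-0.0, -0.98, 0.201], [-0.0, 0.201, 0.98], [-1.0, 0.0, -0.0]]
wrist_force: [0.7, 0.5, -1.0]
opening: 0.0571
```

No contact at 64 mm even though the plate top is at 68 mm, so the tips really are higher than reported. I'll keep going down.

{"api": "play_rows", "payload": {"series": [[[0.05,0,0,0],[0.05,0,0,0],[0,0,0,0]]]}}

```text
t: 7.12
eef_pos: [0.6039, 0.0349, 0.0579]
eef_rot: [[-0.001, -0.98, 0.201], [-0.0, 0.201, 0.98], [-1.0, 0.001, -0.0]]
wrist_force: [-0.0, 0.2, 0.2]
opening: 0.0569
```

```bash
python3 - <<'E'
from h import *
im=cap('scene','s3.png'); go(.604,.036,.055,168.5)
cv2.imwrite('pics/s3c.png',cv2.resize(cv2.cvtColor(im,cv2.COLOR_RGB2BGR)[190:270,300:400],None,fx=6,fy=6,interpolation=cv2.INTER_CUBIC))
E
```

```text
t 7.17 pos [0.604  0.0349 0.0581] jaw 168.4 open 0.0568 F [-0.1 -0.3  0.8] tilt [-0.0004 -0.0002] q [ 22.  21. -19.  -0. -50. -33.]
shift units [0.05 0.   0.02] turn units -0.01
```

View pics/s3c.png

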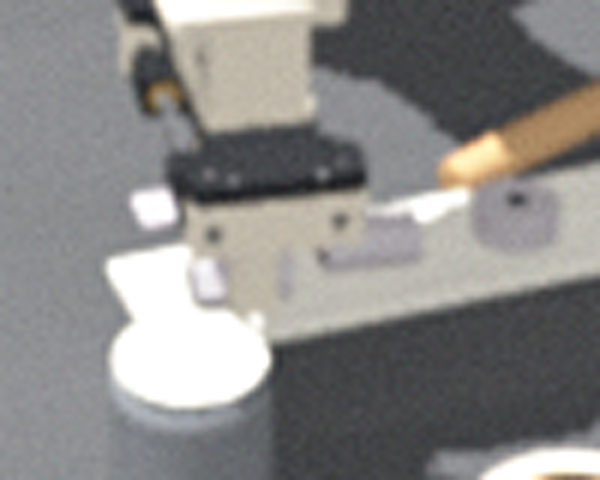

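{"api": "play_rows", "payload": {"series": [[[0.05,0,0,0],[0,0,0,0]]]}}

```text
t: 7.42
eef_pos: [0.6039, 0.0349, 0.0551]
eef_rot: [[-0.0, -0.98, 0.201], [-0.0, 0.201, 0.98], [-1.0, 0.0, -0.0]]
wrist_force: [0.8, -1.0, -0.2]
opening: 0.0572
```

{"api": "play_rows", "payload": {"series": [[[0,0,0,0],[0,0,0,0],[0,0,0,0],[0,0,0,0],[0,0,0,0],[0,0,0,0]]], "grip": 1}}

```text
t: 8.18
eef_pos: [0.6043, 0.035, 0.0556]
eef_rot: [[0.0, -0.98, 0.201], [0.0, 0.201, 0.98], [-1.0, -0.0, 0.0]]
wrist_force: [-0.6, -0.4, 1.9]
opening: 0.0253
```

The opening is 25.3 mm, less than the 27.7 mm across corners, so the pads are pinching just above the corner edges. I'll reopen, go lower and regrip.

{"api": "play_rows", "payload": {"series": [[[0,0,0,0],[0,0,0,0],[0,0,0,0],[0.05,0,0,0],[0,0,0,0]]], "grip": -0.3}}

```text
t: 8.8
eef_pos: [0.6038, 0.0349, 0.052]
eef_rot: [[-0.001, -0.98, 0.201], [-0.0, 0.201, 0.98], [-1.0, 0.001, -0.0]]
wrist_force: [-0.5, 0.3, 0.0]
opening: 0.0565
```

{"api": "play_rows", "payload": {"series": [[[0.04,0,0,0],[0,0,0,0]]]}}

```text
t: 9.05
eef_pos: [0.6039, 0.035, 0.0497]
eef_rot: [[-0.0, -0.98, 0.201], [-0.0, 0.201, 0.98], [-1.0, 0.0, -0.0]]
wrist_force: [-0.9, 0.0, 0.8]
opening: 0.0571
```

{"api": "play_rows", "payload": {"series": [[[0.03,0,0,0],[0,0,0,0]]]}}

```text
t: 9.3
eef_pos: [0.604, 0.035, 0.048]
eef_rot: [[-0.0, -0.98, 0.201], [-0.0, 0.201, 0.98], [-1.0, 0.0, -0.0]]
wrist_force: [0.3, -0.0, -0.4]
opening: 0.0569
```

{"api": "play_rows", "payload": {"series": [[[0,0,0,0],[0,0,0,0],[0,0,0,0],[0,0,0,0],[0,0,0,0],[0,0,0,0]]], "grip": 1}}

```text
t: 10.05
eef_pos: [0.6041, 0.035, 0.0482]
eef_rot: [[0.0, -0.98, 0.201], [0.0, 0.201, 0.98], [-1.0, -0.0, 0.0]]
wrist_force: [0.0, -0.5, 0.5]
opening: 0.0259
```

{"api": "play_rows", "payload": {"series": [[[-0.2,0,0,0],[-0.4,0,0,0],[-0.7,0,0,0],[-0.7,0,0,0],[-0.3,0,0,0],[0,0,0,0]]]}}

```text
t: 10.8
eef_pos: [0.605, 0.0352, 0.1884]
eef_rot: [[0.004, -0.98, 0.201], [0.001, 0.201, 0.98], [-1.0, -0.003, 0.002]]
wrist_force: [0.8, -0.4, -1.4]
opening: 0.0253
```

```bash
python3 -c "
from h import *
go(.438,-.285,.185,173)"
```

```text
t 10.8 pos [0.605  0.0352 0.1884] jaw 168.4 open 0.0253 F [ 0.8 -0.4 -1.4] tilt [0.0036 0.0012] q [ 22.  14. -10.   0. -66. -33.]
shift units [ 0.04  1.65 -5.79] turn units -0.58
```

{"api": "play_rows", "payload": {"series": [[[0,0,0,-0.75],[0,0,0,-0.75],[0,0,0,-0.74],[0,0.43,-0.75,0],[0,0.43,-0.75,0],[0,0.43,-0.75,0],[0,0.43,-0.75,0],[0,0.43,-0.75,0],[0,0.43,-0.75,0],[0,0.43,-0.75,0]]]}}

```text
t: 12.05
eef_pos: [0.4578, -0.2991, 0.1851]
eef_rot: [[-0.001, -0.994, -0.11], [0.001, -0.11, 0.994], [-1.0, 0.001, 0.001]]
wrist_force: [0.7, -1.0, -1.8]
opening: 0.0261
```

{"api": "play_rows", "payload": {"series": [[[0,0.4,-0.7,0],[0,0,0,0],[0,0,0,0]]]}}

```text
t: 12.42
eef_pos: [0.4394, -0.3422, 0.1851]
eef_rot: [[-0.001, -0.994, -0.109], [0.001, -0.109, 0.994], [-1.0, 0.001, 0.001]]
wrist_force: [1.0, 0.1, -0.4]
opening: 0.0257
```

```bash
python3 -c "
from h import *
go(.441,-.344,.03,186.3)"
```

```text
t 12.43 pos [ 0.4394 -0.3422  0.1851] jaw -173.75 open 0.0257 F [ 1.   0.1 -0.4] tilt [-0.0015  0.0009] q [-18.  10. -16.  -0. -64.  24.]
shift units [ 2.59 -0.03 -0.04] turn units -0.01
```

{"api": "play_rows", "payload": {"series": [[[0.7,-0.03,-0.03,0],[0.8,0,0,0],[0.8,0,0,0],[0.5,0,0,0],[0.2,0,0,0],[0.08,0,0,0],[0,0,0,0]]]}}

```text
t: 13.3
eef_pos: [0.4428, -0.3439, 0.0022]
eef_rot: [[0.001, -0.994, -0.111], [-0.0, -0.111, 0.994], [-1.0, -0.001, -0.001]]
wrist_force: [-0.3, 0.4, -0.9]
opening: 0.0256
```

{"api": "play_rows", "payload": {"series": [[[0.05,0,0,0],[0.05,0,0,0],[0,0,0,0]]]}}

```text
t: 13.68
eef_pos: [0.442, -0.344, -0.0046]
eef_rot: [[0.0, -0.994, -0.11], [0.0, -0.11, 0.994], [-1.0, -0.0, 0.0]]
wrist_force: [-1.4, -0.5, -1.8]
opening: 0.0256
```

{"api": "play_rows", "payload": {"series": [[[0.05,0,0,0],[0,0,0,0]]]}}

```text
t: 13.92
eef_pos: [0.4418, -0.3439, -0.0079]
eef_rot: [[-0.0, -0.994, -0.11], [0.0, -0.11, 0.994], [-1.0, 0.0, 0.0]]
wrist_force: [0.6, -0.0, -0.6]
opening: 0.0259
```

{"api": "play_rows", "payload": {"series": [[[0.05,0,0,0],[0.05,0,0,0],[0,0,0,0]]]}}

```text
t: 14.3
eef_pos: [0.4418, -0.3438, -0.014]
eef_rot: [[-0.001, -0.994, -0.11], [0.0, -0.11, 0.994], [-1.0, 0.001, 0.0]]
wrist_force: [0.4, 0.2, -1.0]
opening: 0.0256
```

{"api": "play_rows", "payload": {"series": [[[0,0,0,0],[0,0,0,0],[0,0,0,0],[0,0,0,0],[-0.3,0,0,0],[-0.8,0,0,0],[-1,0,0,0],[-1,0,0,0],[-0.3,0,0,0],[0,0,0,0]]], "grip": 0}}

```text
t: 15.55
eef_pos: [0.4429, -0.3442, 0.1922]
eef_rot: [[0.004, -0.994, -0.11], [-0.001, -0.11, 0.994], [-1.0, -0.004, -0.002]]
wrist_force: [0.7, 0.1, -0.7]
opening: 0.0439
```

```bash
python3 - <<'E'
from h import *
cap('top','t4.png')
go(.5995,.106,.188,168.1)
E
```

```text
t 15.6 pos [ 0.442  -0.3438  0.1905] jaw -173.69 open 0.0438 F [ 0.4  0.1 -0.1] tilt [0.0011 0.    ] q [-18.  10. -15.  -0. -65.  24.]
shift units [ 0.05 -3.43  7.16] turn units 2.28
```

{"api": "play_rows", "payload": {"series": [[[0,-0.43,0.9,0],[0,-0.43,0.9,0],[0,-0.43,0.9,0],[0,-0.43,0.9,0],[0,-0.43,0.9,0],[0,-0.43,0.9,0],[0,-0.43,0.9,0],[0,-0.42,0.86,0],[0,0,0,0.76],[0,0,0,0.76]]], "grip": -0.3}}

```text
t: 16.85
eef_pos: [0.5984, 0.1064, 0.1876]
eef_rot: [[-0.004, -0.995, 0.104], [-0.002, 0.104, 0.995], [-1.0, 0.004, -0.002]]
wrist_force: [-0.0, 0.1, -0.7]
opening: 0.057
```

{"api": "play_rows", "payload": {"series": [[[0,0,0,0.76],[0,0,0,0],[0,0,0,0]]]}}

```text
t: 17.23
eef_pos: [0.5989, 0.1054, 0.1893]
eef_rot: [[-0.002, -0.979, 0.204], [-0.001, 0.204, 0.979], [-1.0, 0.001, -0.001]]
wrist_force: [-0.2, 1.3, 0.2]
opening: 0.0572
```

```bash
python3 - <<'E'
from h import *
go(.5995,.106,.048,168.1)
E
```

```text
t 17.23 pos [0.5989 0.1054 0.1893] jaw 168.2 open 0.0572 F [-0.2  1.3  0.2] tilt [-0.0016 -0.0007] q [ 28.  15.  -9.  -0. -66. -40.]
shift units [ 2.35 -0.01  0.01] turn units 0.01
```

{"api": "play_rows", "payload": {"series": [[[0.6,0,0,0],[0.7,0,0,0],[0.6,0,0,0],[0.3,0,0,0],[0.14,0,0,0],[0,0,0,0]]]}}

```text
t: 17.98
eef_pos: [0.5993, 0.1056, 0.0497]
eef_rot: [[-0.001, -0.979, 0.206], [-0.0, 0.206, 0.979], [-1.0, 0.0, -0.0]]
wrist_force: [-0.1, 0.2, 0.7]
opening: 0.057
```

{"api": "play_rows", "payload": {"series": [[[0,0,0,0],[0,0,0,0],[0,0,0,0],[0,0,0,0],[0,0,0,0],[0,0,0,0]]], "grip": 1}}

```text
t: 18.73
eef_pos: [0.5998, 0.1059, 0.0506]
eef_rot: [[0.001, -0.978, 0.206], [0.0, 0.206, 0.978], [-1.0, -0.001, 0.001]]
wrist_force: [-0.1, -0.2, 5.4]
opening: 0.0257
```

{"api": "play_rows", "payload": {"series": [[[-0.2,0,0,0],[-0.4,0,0,0],[-0.7,0,0,0],[-0.7,0,0,0],[-0.3,0,0,0],[0,0,0,0]]]}}

```text
t: 19.48
eef_pos: [0.5998, 0.106, 0.1896]
eef_rot: [[0.002, -0.978, 0.207], [0.001, 0.207, 0.978], [-1.0, -0.002, 0.002]]
wrist_force: [0.6, 1.1, -1.6]
opening: 0.0259
```

```bash
python3 - <<'E'
from h import *
im=cap('top','t5.png'); go(.4347,-.2866,.185,186.3)
cv2.imwrite('pics/t5c.png',cv2.resize(cv2.cvtColor(im,cv2.COLOR_RGB2BGR)[160:345,185:500],None,fx=2.5,fy=2.5,interpolation=cv2.INTER_CUBIC))
E
```

```text
t 19.52 pos [0.599  0.1058 0.188 ] jaw 168.06 open 0.0257 F [-0.4  0.1 -2.2] tilt [0.0001 0.0007] q [ 28.  15.  -9.  -0. -66. -40.]
shift units [ 0.05  1.33 -6.96] turn units -2.28
```

View pics/t5c.png

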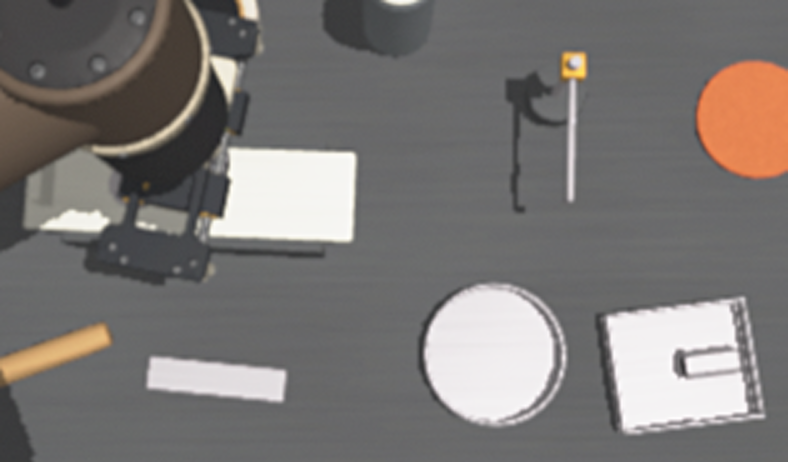

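The top view shows the first nut in the tray at crop (710,362), with room beside it. The plate's outer half is clear.

{"api": "play_rows", "payload": {"series": [[[0,0,0,-0.76],[0,0,0,-0.76],[0,0,0,-0.76],[0,0.43,-0.78,0],[0,0.43,-0.78,0],[0,0.43,-0.78,0],[0,0.43,-0.78,0],[0,0.43,-0.78,0],[0,0.43,-0.78,0],[0,0.43,-0.78,0]]]}}

```text
t: 20.78
eef_pos: [0.454, -0.2409, 0.1865]
eef_rot: [[-0.002, -0.994, -0.11], [0.001, -0.11, 0.994], [-1.0, 0.002, 0.001]]
wrist_force: [0.7, 0.3, -0.5]
opening: 0.026
```

{"api": "play_rows", "payload": {"series": [[[0,0.43,-0.74,0],[0,0,0,0],[0,0,0,0]]]}}

```text
t: 21.15
eef_pos: [0.4342, -0.2867, 0.1867]
eef_rot: [[-0.002, -0.994, -0.109], [0.001, -0.109, 0.994], [-1.0, 0.002, 0.001]]
wrist_force: [0.6, 0.1, -0.9]
opening: 0.0258
```

```bash
python3 -c "
from h import *
go(.4347,-.2866,-.012,186.3)"
```

```text
t 21.15 pos [ 0.4342 -0.2867  0.1867] jaw -173.75 open 0.0258 F [ 0.6  0.1 -0.9] tilt [-0.0022  0.0008] q [-12.   7. -20.  -0. -64.  18.]
shift units [ 3.31 -0.01 -0.  ] turn units -0.01
```

{"api": "play_rows", "payload": {"series": [[[0.7,0,0,0],[0.8,0,0,0],[0.8,0,0,0],[0.5,0,0,0],[0.2,0,0,0],[0.15,0,0,0],[0.1,0,0,0],[0.03,0,0,0],[0,0,0,0]]]}}

```text
t: 22.28
eef_pos: [0.4355, -0.2869, -0.0083]
eef_rot: [[0.001, -0.994, -0.11], [-0.0, -0.11, 0.994], [-1.0, -0.001, -0.0]]
wrist_force: [1.6, 0.7, -0.2]
opening: 0.0256
```

{"api": "play_rows", "payload": {"series": [[[0,0,0,0],[0,0,0,0],[0,0,0,0],[0,0,0,0],[-0.3,0,0,0],[-0.8,0,0,0],[-1,0,0,0],[-1,0,0,0],[-0.2,0,0,0],[0,0,0,0]]], "grip": 0}}

```text
t: 23.52
eef_pos: [0.4354, -0.2867, 0.1897]
eef_rot: [[0.002, -0.994, -0.11], [-0.0, -0.11, 0.994], [-1.0, -0.002, -0.0]]
wrist_force: [0.7, 0.2, -1.3]
opening: 0.0439
```

```bash
python3 - <<'E'
from h import *
go(.6046,.1845,.188,177)
E
```

```text
t 23.52 pos [ 0.4354 -0.2867  0.1897] jaw -173.69 open 0.0439 F [ 0.7  0.2 -1.3] tilt [ 0.0019 -0.0001] q [-12.   6. -20.  -0. -64.  18.]
shift units [ 0.03 -3.67  7.5 ] turn units 1.16
```

```bash
python3 - <<'E'
from h import *
print(pt('top',245,165,0),pt('top',240,150,.15),pt('top',120,152,.15),pt('top',100,168,0))
E
```

```text
[0.78914235 0.18579204 0.        ] [0.77735045 0.16961212 0.15      ] [0.77807255 0.43559381 0.15      ] [0.78822414 0.55250596 0.        ]
```

{"api": "play_rows", "payload": {"series": [[[0,-0.41,0.83,0],[0,-0.41,0.83,0],[0,-0.41,0.83,0],[0,-0.41,0.83,0],[0,-0.41,0.83,0],[0,-0.41,0.83,0],[0,-0.41,0.83,0],[0,-0.41,0.83,0],[0,-0.39,0.83,0]]], "grip": -0.5}}

```text
t: 24.65
eef_pos: [0.604, 0.1843, 0.1863]
eef_rot: [[-0.004, -0.994, -0.11], [-0.002, -0.11, 0.994], [-1.0, 0.004, -0.002]]
wrist_force: [0.5, 0.4, 0.3]
opening: 0.0657
```

{"api": "play_rows", "payload": {"series": [[[0,0,0,0.58],[0,0,0,0.58],[0,0,0,0],[0,0,0,0]]]}}

```text
t: 25.15
eef_pos: [0.6042, 0.1826, 0.1878]
eef_rot: [[-0.002, -0.999, 0.05], [-0.001, 0.05, 0.999], [-1.0, 0.002, -0.001]]
wrist_force: [-0.9, 0.1, -0.8]
opening: 0.0657
```

```bash
python3 - <<'E'
from h import *
go(.6046,.1845,.048,177)
E
```

```text
t 25.15 pos [0.6042 0.1826 0.1878] jaw 177.12 open 0.0657 F [-0.9  0.1 -0.8] tilt [-0.0018 -0.001 ] q [ 34.  17.  -6.  -0. -67. -37.]
shift units [ 2.33 -0.01  0.04] turn units 0.02
```

{"api": "play_rows", "payload": {"series": [[[0.6,0,0.03,0],[0.7,0,0,0],[0.6,0,0,0],[0.3,0,0,0],[0.14,0,0,0],[0,0,0,0]]]}}

```text
t: 25.9
eef_pos: [0.6051, 0.1848, 0.0491]
eef_rot: [[0.0, -0.999, 0.051], [0.0, 0.051, 0.999], [-1.0, -0.0, 0.0]]
wrist_force: [-0.2, 1.1, -0.3]
opening: 0.0659
```

{"api": "play_rows", "payload": {"series": [[[0,0,0,0],[0,0,0,0],[0,0,0,0],[0,0,0,0],[0,0,0,0]]], "grip": 1}}

```text
t: 26.52
eef_pos: [0.6053, 0.185, 0.0496]
eef_rot: [[0.001, -0.999, 0.051], [0.001, 0.051, 0.999], [-1.0, -0.001, 0.001]]
wrist_force: [-0.2, -0.6, 5.6]
opening: 0.0433
```

{"api": "play_rows", "payload": {"series": [[[-0.2,0,0,0],[-0.4,0,0,0],[-0.7,0,0,0],[-0.7,0,0,0],[-0.3,0,0,0],[0,0,0,0]]]}}

```text
t: 27.28
eef_pos: [0.6049, 0.185, 0.1876]
eef_rot: [[0.001, -0.999, 0.052], [0.001, 0.052, 0.999], [-1.0, -0.001, 0.001]]
wrist_force: [0.4, -0.6, -3.0]
opening: 0.0427
```

```bash
python3 - <<'E'
from h import *
B=lambda u,v,z: pt('top',185+(u-.8)/2.5,160+(v-.8)/2.5,z)
print(B(493,354,.025),B(570,200,.125),B(682,365,.025), (B(357,152,.068)+B(354,241,.068))/2)
go(.4496,-.1421,.185,177)
E
```

```text
[ 0.44976627 -0.14183774  0.025     ] [ 0.57853831 -0.20204402  0.125     ] [ 0.43785146 -0.31550769  0.025     ] [ 0.59260319 -0.01673927  0.068     ]
t 27.27 pos [0.6049 0.185  0.1876] jaw 177.03 open 0.0427 F [ 0.4 -0.6 -3. ] tilt [0.0013 0.0013] q [ 35.  17.  -6.  -0. -67. -38.]
shift units [ 0.03  2.3  -5.58] turn units 0.0
```

{"api": "play_rows", "payload": {"series": [[[0,0.33,-0.8,0],[0,0.33,-0.8,0],[0,0.33,-0.8,0],[0,0.33,-0.8,0],[0,0.33,-0.8,0],[0,0.33,-0.8,0],[0,0.33,-0.8,0],[0,0,0,0],[0,0,0,0]]]}}

```text
t: 28.4
eef_pos: [0.4482, -0.1437, 0.1854]
eef_rot: [[-0.002, -0.999, 0.053], [0.0, 0.053, 0.999], [-1.0, 0.002, 0.0]]
wrist_force: [0.8, 0.0, -2.4]
opening: 0.0429
```

{"api": "play_rows", "payload": {"series": [[[0.7,0,0,0],[0.8,0,0,0],[0.8,0,0,0],[0.5,0,0,0],[0.2,0,0,0],[0.15,0,0,0],[0.1,0,0,0],[0.06,0,0,0],[0,0,0,0]]]}}

```text
t: 29.52
eef_pos: [0.4492, -0.1437, -0.0115]
eef_rot: [[0.001, -0.999, 0.052], [0.0, 0.052, 0.999], [-1.0, -0.001, 0.0]]
wrist_force: [-0.0, 0.1, -2.4]
opening: 0.0428
```

```bash
python3 - <<'E'
from h import *
go(.4496,-.1421,-.013,177)
E
```

```text
t 29.52 pos [ 0.4492 -0.1437 -0.0115] jaw 177.03 open 0.0428 F [-0.   0.1 -2.4] tilt [0.0007 0.0001] q [  6.  17. -39.   0. -34.  -9.]
shift units [ 0.02 -0.    0.03] turn units 0.0
```

{"api": "play_rows", "payload": {"series": [[[0,0,0,0],[0,0,0,0],[0,0,0,0],[0,0,0,0],[-0.3,0,0,0],[-0.8,0,0,0],[-1,0,0,0],[-1,0,0,0],[-0.3,0,0,0],[0,0,0,0]]], "grip": -0.36}}

```text
t: 30.78
eef_pos: [0.4498, -0.1436, 0.1939]
eef_rot: [[0.004, -0.999, 0.052], [0.0, 0.052, 0.999], [-1.0, -0.004, 0.001]]
wrist_force: [0.5, 0.5, 0.1]
opening: 0.0597
```

```bash
python3 - <<'E'
from h import *
go(.606,.2635,.2,177)
E
```

```text
t 30.77 pos [ 0.4498 -0.1436  0.1939] jaw 177.04 open 0.0597 F [0.5 0.5 0.1] tilt [0.0038 0.0003] q [  6.   1. -25.   0. -64.  -9.]
shift units [-0.09 -2.25  6.91] turn units 0.0
```

{"api": "play_rows", "payload": {"series": [[[-0.1,-0.28,0.86,0],[0,-0.28,0.86,0],[0,-0.28,0.86,0],[0,-0.28,0.86,0],[0,-0.28,0.86,0],[0,-0.28,0.86,0],[0,-0.28,0.86,0],[0,-0.28,0.86,0]]], "grip": 0.1}}

```text
t: 31.78
eef_pos: [0.6043, 0.2631, 0.1961]
eef_rot: [[-0.002, -0.999, 0.052], [-0.001, 0.052, 0.999], [-1.0, 0.002, -0.002]]
wrist_force: [0.9, -0.5, 0.4]
opening: 0.0395
```

{"api": "play_rows", "payload": {"series": [[[0,0,0,-0.94],[0,0,0,-0.94],[0,0,0,-0.94],[0,0,0,-0.94],[0,0,0,-0.94],[0,0,0,-0.94],[0,0,0,-0.94],[0,0,0,-0.94],[0,0,0,-0.94],[0,0,0,-0.94]]]}}

```text
t: 33.02
eef_pos: [0.6038, 0.2613, 0.196]
eef_rot: [[-0.003, -0.301, -0.954], [-0.002, -0.954, 0.301], [-1.0, 0.002, 0.002]]
wrist_force: [0.2, 0.9, -0.9]
opening: 0.0393
```

{"api": "play_rows", "payload": {"series": [[[0,0,0,-0.94],[0,0,0,-0.92],[0,0,0,0],[0,0,0,0]]]}}

```text
t: 33.52
eef_pos: [0.6042, 0.2614, 0.1971]
eef_rot: [[-0.001, -0.053, -0.999], [-0.001, -0.999, 0.053], [-1.0, 0.001, 0.001]]
wrist_force: [0.8, -0.1, 0.3]
opening: 0.0393
```

```bash
python3 - <<'E'
from h import *
im=cap('top','t6.png'); cap('scene','s6.png'); go(.606,.2635,.058,87.1)
cv2.imwrite('pics/t6c.png',cv2.resize(cv2.cvtColor(im,cv2.COLOR_RGB2BGR)[160:345,185:500],None,fx=2.5,fy=2.5,interpolation=cv2.INTER_CUBIC))
E
```

```text
t 33.62 pos [0.6044 0.2616 0.1976] jaw -92.99 open 0.0398 F [ 0.  -0.3  0.1] tilt [-0.0006 -0.0005] q [ 40.  19.  -2.  -0. -69.  47.]
shift units [ 2.33 -0.03 -0.03] turn units -0.01
```

View pics/t6c.png

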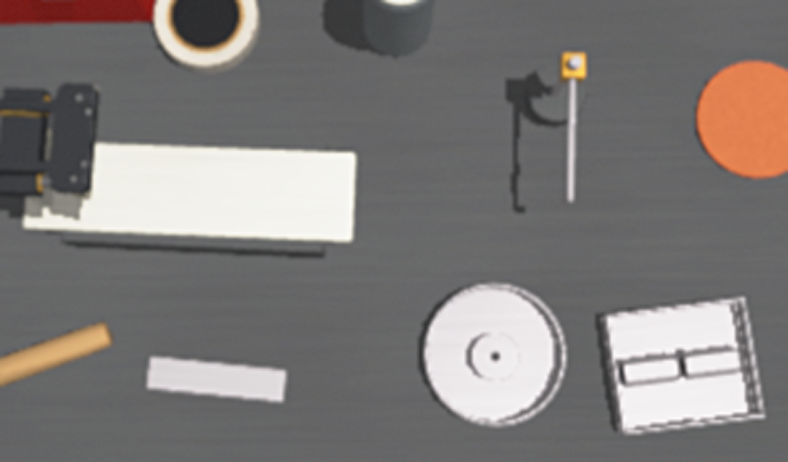

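The top view shows both nuts in the tray (650,369 and 712,362), the boss centred in the dish (495,355), and the plate clear. Next I'll work out the slide direction and grip the lug.

```bash
python3 - <<'E'
from h import *
im=cv2.imread('pics/t6.png').astype(int).sum(2)
# rest side face lower edge: brightness column profile below the plate
B=lambda u,v,z: pt('top',185+(u-.8)/2.5,160+(v-.8)/2.5,z)
ang=lambda a,b:np.degrees(np.arctan2(*(a-b)[[1,0]]))
us=np.arange(216,308,6)
L=[];P=[]
for u in us:
    col=im[244:275,u-1:u+2].mean(1); g=np.diff(col)
    k=g.argmin(); P.append((u,244+k+.5)); j=k+1+g[k+1:k+9].argmax(); L.append((u,244+j+.5))
def fit(q,z):
    a=np.polyfit(*np.array(q).T,1); r=np.polyval(a,[216,300])
    return ang(pt('top',216,r[0],z),pt('top',300,r[1],z)),np.round(np.polyval(a,us)-np.array(q)[:,1],1).std()
print('plate side',fit(P,.068),'rest foot',fit(L,0))
T=[]
for u in us:
    col=im[205:230,u-1:u+2].mean(1); T.append((u,205+np.diff(col).argmax()+.5))
print('plate far side',fit(T[2:],.068))
print('rest end foot',B(324,254,0),'mark arm dir',ang(B(573,64,.125),B(571,200,.125)))
E
```

```text
plate side (np.float64(86.91168986890226), np.float64(0.29154759474226505)) rest foot (np.float64(86.68919728822573), np.float64(0.27492896809903467))Traceback (most recent call last):
  File "<stdin>", line 18, in <module>
  File "<stdin>", line 13, in fit
ValueError: operands could not be broadcast together with shapes (16,) (14,)
```

{"api": "play_rows", "payload": {"series": [[[0.6,-0.03,-0.03,0],[0.7,0,0,0],[0.5,0,0,0],[0.2,0,0,0],[0,0,0,0]]]}}

```text
t: 34.25
eef_pos: [0.6064, 0.2632, 0.0779]
eef_rot: [[-0.001, -0.051, -0.999], [-0.001, -0.999, 0.051], [-1.0, 0.001, 0.001]]
wrist_force: [0.3, -0.2, 0.8]
opening: 0.0394
```

{"api": "play_rows", "payload": {"series": [[[0.15,0,0,0],[0.1,0,0,0],[0.07,0,0,0],[0,0,0,0]]]}}

```text
t: 34.75
eef_pos: [0.6062, 0.2633, 0.0587]
eef_rot: [[-0.0, -0.05, -0.999], [-0.0, -0.999, 0.05], [-1.0, 0.0, 0.0]]
wrist_force: [-0.3, 0.8, -0.3]
opening: 0.0396
```

{"api": "play_rows", "payload": {"series": [[[0,0,0,0],[0,0,0,0],[0,0,0,0],[0,0,0,0],[0,0,0,0],[0,0,0,0]]], "grip": 1, "squeeze": 60}}

```text
t: 35.5
eef_pos: [0.6066, 0.2638, 0.0591]
eef_rot: [[0.001, -0.05, -0.999], [0.001, -0.999, 0.05], [-1.0, -0.001, -0.001]]
wrist_force: [0.0, 3.5, 0.6]
opening: 0.0097
```

```bash
python3 - <<'E'
from h import *
s=robot.state(); print(s['ft_torque'])
go(.606,.2635,.058,86.8)
E
```

```text
[ 0.94231942  0.16408854 -0.03945635]
t 35.5 pos [0.6066 0.2638 0.0591] jaw -92.87 open 0.0097 F [0.  3.5 0.6] tilt [0.0006 0.0006] q [ 40.  26. -11.  -0. -53.  47.]
shift units [0.02 0.01 0.01] turn units 0.04
```

{"api": "play_rows", "payload": {"series": [[[0.015,0,0,0],[0,0.1,0,0],[0,0.2,0,0],[0,0,0,0]]]}}

```text
t: 36.0
eef_pos: [0.6063, 0.2453, 0.0591]
eef_rot: [[0.002, -0.05, -0.999], [0.0, -0.999, 0.05], [-1.0, -0.001, -0.002]]
wrist_force: [0.5, 0.1, 6.7]
opening: 0.0098
```

{"api": "play_rows", "payload": {"series": [[[0,0.2,0,0],[0,0.3,0.01,0],[0,0.3,0.01,0],[0,0.3,0,0],[0,0.3,0.01,0],[0,0.3,0,0],[0,0.3,0.01,0],[0,0.2,0,0],[0,0,0,0],[0,0,0,0]]]}}

```text
t: 37.25
eef_pos: [0.5973, 0.113, 0.0591]
eef_rot: [[0.001, -0.05, -0.999], [-0.001, -0.999, 0.05], [-1.0, 0.001, -0.001]]
wrist_force: [1.3, -2.2, 7.1]
opening: 0.0094
```

```bash
python3 - <<'E'
from h import *
im=cap('top','t7.png'); sc=cap('scene','s7.png'); go(.5972,.0775,.059,86.8)
f=lambda i,a,b,c,d,s:cv2.resize(cv2.cvtColor(i,cv2.COLOR_RGB2BGR)[a:b,c:d],None,fx=s,fy=s,interpolation=cv2.INTER_CUBIC)
A=f(im,165,265,330,430,5.5) 
C=f(sc,230,280,230,330,5.0) 
D=np.zeros((560,800,3),np.uint8); D[:550,:550]=A
cv2.imwrite('pics/t7c.png',A); cv2.imwrite('pics/s7c.png',f(sc,190,270,200,330,6))
E
```

```text
t 37.35 pos [0.5973 0.113  0.0591] jaw -92.87 open 0.0094 F [ 1.2 -2.   6. ] tilt [ 0.0013 -0.001 ] q [ 29.  21. -18.   0. -50.  58.]
shift units [ 0.    0.59 -0.03] turn units 0.04
```

View pics/t7c.png

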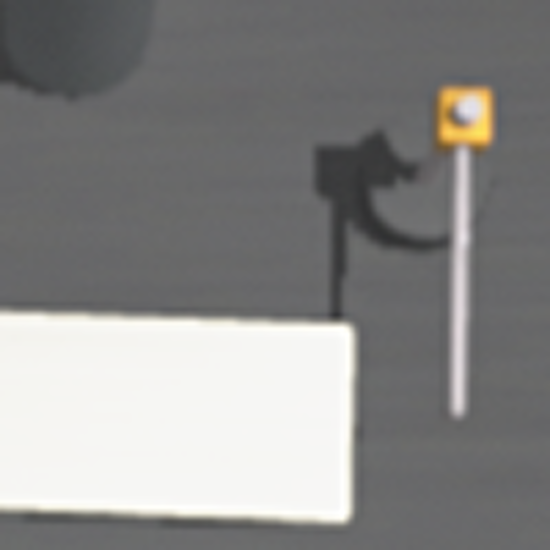

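```bash
python3 - <<'E'
from h import *
B=lambda u,v,z: pt('top',330+(u-2.2)/5.5,165+(v-2.2)/5.5,z)
m=B(457,410,.125); p=B(355,322,.068); q=B(351,522,.068); print('mark',m,'post',B(463,115,.13),'end',(p+q)/2, p,q)
d=np.array([-.0567,-.998,0]); print('along',(m-(p+q)/2)@d, 'lat',(m-(p+q)/2)@np.array([.998,-.0567,0]))
print(px('scene',[m[0],m[1],.085]),px('scene',(p+q)/2))
E
```

```text
mark [ 0.57969943 -0.20211032  0.125     ] post [ 0.69694375 -0.20808688  0.13      ] end [ 0.58368482 -0.16836741  0.068     ] [ 0.625296   -0.17048484  0.068     ] [ 0.54207363 -0.16624997  0.068     ]
along 0.03390139738644011 lat -0.0020641923244438384
[256.66801641 247.46474222] [269.42989211 250.41645476]
```

{"api": "play_rows", "payload": {"series": [[[0,0.15,0,0],[0,0.2,0,0],[0,0.15,0,0],[0,0.08,0,0],[0,0,0,0],[0,0,0,0],[0,0,0,0]]]}}

```text
t: 38.22
eef_pos: [0.5961, 0.0796, 0.0592]
eef_rot: [[0.003, -0.05, -0.999], [0.001, -0.999, 0.05], [-1.0, -0.001, -0.003]]
wrist_force: [1.5, 2.6, 6.1]
opening: 0.0101
```

```bash
python3 - <<'E'
from h import *
im=cap('top','t8.png').astype(int).mean(2); sc=cap('scene','s8.png'); go(.5954,.078,.059,86.8)
g=im[:, :]
for v in (232,236,244,248,252,256):
    r=g[v,385:430]; d=np.diff(r); k=d.argmin(); 
    lo,hi=r[-6:].mean(),r[:6].mean(); t=(lo+hi)/2; i=np.where(r>t)[0].max(); u=385+i+(r[i]-t)/(r[i]-r[i+1])
    print(v,round(u,2),np.round(pt('top',u,v,.068),4))
print('arm rows'); 
for v in (200,210,218):
    r=g[v,400:425]; w=np.clip(r-np.median(r)-15,0,None); u=400+(w*np.arange(25)).sum()/w.sum(); print(v,round(u,2),np.round(pt('top',u,v,.125),4))
print('col at 412',g[224:262:2,412].round(), g[224:262:2,413].round())
s8=sc.astype(int).mean(2).round().astype(int); s0=cv2.imread('pics/scene0.png').astype(int).mean(2).round().astype(int)
print(s8[232:262,244:272]); 
E
```

```text
t 38.33 pos [0.5961 0.0795 0.0592] jaw -92.86 open 0.0099 F [1.4 3.7 6.6] tilt [0.0025 0.0006] q [ 26.  21. -19.   0. -50.  61.]
shift units [0.   0.03 0.01] turn units 0.04
232 413.91 [ 0.6043 -0.2146  0.068 ]
236 413.82 [ 0.5951 -0.2141  0.068 ]
244 408.48 [ 0.5769 -0.2014  0.068 ]
248 408.45 [ 0.5678 -0.201   0.068 ]
252 408.34 [ 0.5587 -0.2004  0.068 ]
256 408.32 [ 0.5496 -0.2     0.068 ]
arm rows
200 413.59 [ 0.6658 -0.2073  0.125 ]
210 413.29 [ 0.6436 -0.2058  0.125 ]
218 413.16 [ 0.6259 -0.2048  0.125 ]
col at 412 [178. 177. 178. 181. 183. 184. 183. 182. 138. 101. 104. 107. 106. 106.
 103. 105. 106. 104. 105.] [223. 220. 220. 221. 221. 221. 221. 216. 157. 101. 104. 107. 106. 104.
 103. 105. 106. 106. 106.]
[[145 142 144 140 149 169 196 200 190 179 160 152 151 155 155 156 154 155
  162 172 179 180 188 205 221 227 232 231]
 [148 142 146 148 175 208 209 183 162 152 149 151 149 151 153 154 171 177
  188 230 242 242 242 249 252 252 252 252]
 [141 142 149 174 202 209 183 159 148 150 155 156 156 153 166 188 230 240
  245 253 255 255 255 254 254 253 253 254]
 [146 140 159 204 219 183 
[... 2433 characters left out ...]
142 139 141 144 141 132 143 140 140 141 142 138 145 148 210 255 255 248
  230 215 210 200 217 251 255 255 255 255]
 [140 141 138 142 137 146 139 141 141 147 142 139 141 136 162 223 235 229
  210 180 163 149 172 239 255 255 255 255]
 [139 141 137 147 144 145 141 146 141 142 140 134 142 139 140 180 211 218
  219 193 177 186 196 228 255 255 255 255]
 [144 141 145 140 143 140 139 137 140 143 142 140 136 139 139 162 209 219
  220 216 205 210 212 219 251 255 255 255]
 [142 139 144 139 140 136 143 140 138 142 141 142 146 140 140 153 190 212
  216 215 210 197 196 201 228 255 255 255]
 [136 141 139 138 141 138 137 141 141 143 145 143 141 145 140 147 167 189
  195 188 178 156 146 141 160 207 226 219]]
```

```bash
python3 - <<'E'
from h import *
print('tip from scene z.085',pt('scene',255.8,246.5,.085))
e=np.array([.5815,-.2012,.068]); x=np.array([.9986,-.052,0])
for z in(0,-.008):
  for a in(-.04,-.02,0,.02,.04): print(z,a,px('scene',e+a*x+[0,0,z]).round(1))
print('tip proj',px('scene',[.58,-.2019,.085]),'arm end',px('scene',[.58,-.2019,.125]),'post',px('scene',[.695,-.209,.125]))
E
```

```text
tip from scene z.085 [ 0.57423171 -0.20318152  0.085     ]
0 -0.04 [255.  244.9]
0 -0.02 [256.4 248.8]
0 0 [257.8 252.7]
0 0.02 [259.3 256.8]
0 0.04 [260.8 260.9]
-0.008 -0.04 [255.3 247.2]
-0.008 -0.02 [256.7 251.1]
-0.008 0 [258.1 255. ]
-0.008 0.02 [259.6 259.1]
-0.008 0.04 [261.1 263.2]
tip proj [256.76935473 247.50540356] arm end [255.17604672 235.47086688] post [263.72721631 259.66226139]
```

{"api": "play_rows", "payload": {"series": [[[0,0.012,0,0],[0,0,0,0],[0,0,0,0],[0,0,0,0],[0,0,0,0],[0,0,0,0]]]}}

```text
t: 39.08
eef_pos: [0.5962, 0.0795, 0.0593]
eef_rot: [[0.003, -0.05, -0.999], [0.001, -0.999, 0.05], [-1.0, -0.002, -0.003]]
wrist_force: [0.5, 5.8, 7.4]
opening: 0.0097
```

```bash
python3 - <<'E'
from h import *
g=cap('top','t9.png').astype(int).mean(2); go(.5954,.0785,.059,86.8)
for v in (244,248,252):
    r=g[v,385:430]; t=(r[-6:].mean()+r[:6].mean())/2; i=np.where(r>t)[0].max(); u=385+i+(r[i]-t)/(r[i]-r[i+1]); print(np.round(pt('top',u,v,.068),4))
robot.sign_off()
E
```

```text
t 39.12 pos [0.5961 0.0795 0.0592] jaw -92.85 open 0.0099 F [1.2 5.6 7.2] tilt [0.0029 0.0014] q [ 26.  21. -19.   0. -50.  61.]
shift units [0.   0.02 0.01] turn units 0.04
[ 0.5769 -0.2014  0.068 ]
[ 0.5678 -0.201   0.068 ]
[ 0.5587 -0.2004  0.068 ]
the job is handed in; nothing more can be done
```

The job is handed in at 39.1 s on the clock. Both hex nuts are in the tray and the boss is in the dish. The plate was then slid out to the pointer, and the gripper still holds it by the lug at 60 N.

- **Parts:** the last overhead picture I viewed shows both nuts lying end to end in the tray, the boss near the middle of the dish and the plate clear. I saw no tool moved in it.
- **Plate end:** it measures y ≈ -0.2016 m at the pointer's x, against -0.2019 m for the pointer, so they agree to about 1 mm in the top camera. The scene camera puts both about 3 mm further out, but with the same gap between them.
- **Hold:** the arm presses down with about 7 N, and its height stayed steady (within 0.2 mm) through the slide. I judged the plate level from that and the tool's tilt (about 0.2°), since the picture limit was used up.

Some things did not go as expected:

- **First nut grasp:** it closed on nothing, because the fingertips sit about 20–25 mm above the reported TCP. I went down in small steps with force checks and used that offset from then on.
- **Nut grip opening:** it read about 25.5 mm, where 27.7 mm across the corners was expected. Both nuts still held and were placed.
- **Final nudge:** a last 0.7 mm push was taken up by friction and did not move the plate.

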